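Hold a set-screw collar on the spindle flat of a dental model trimmer

TASK

On the small trimmer in the dental lab, swing the keeper lever fully upright, off the end of the spindle, then pinch the upright spindle and turn it until its flat faces straight along the key channel. Then fetch the collar that has the set screw, slide it over the spindle with the screw over the flat until the collar's top is flush with the spindle's end, and draw it lightly so that the screw's tip bears on the flat. Finish while still holding it there in the fingers, hanging on nothing else, ready for a colleague's key; leave the lever up and the plain ring, jar, stone model and articulator undisturbed.

Things in the scene. Friction and masses are not known exactly. Their poses are not given: they have to be found in the camera images.
- trimmer: White bench machine, 200 mm (x) by 230 mm (y), steel deck at 85 mm, fixed. Origin on the bench under the spindle axis, z up. Key channel: two low aluminium rails, 8 mm high, 12 mm apart, on the deck 45 to 95 mm from the axis; it points along the trimmer's +x. The lever's grey fork stands 90 mm from the axis on the -y side, 49 mm wide (x), up to 157 mm above the bench.
- spindle: Upright 20 mm shaft, turns about its vertical axis, friction 0.07 N m, stays. Origin: centre of its top end, 135 mm above the bench, z up; 2 mm chamfer. Its top 30 mm has one flat, 5 mm from the axis, 17 mm wide, looking along its +x (15 mm thick across the flat, else up to 20); round below. Flat faces the channel when its +x is the trimmer's +x. Foot boss 44 mm wide, 6 mm high on the deck.
- flat (a point): Point in the middle of the spindle's flat, 5 mm from the axis and 12 mm below the spindle's end; same axes as the spindle.
- keeper (a joint): Angle of the keeper lever: 0 lying level over the spindle, grows as its free end is raised, stops at 1.6 rad (upright, just past vertical). Stays where it is left; it takes about 1.5 N at the grip point to move. Upright means over 1.25 rad.
- keeper_grip (a point): Point to pinch on the lever, a dark steel bar 12 mm wide (along the trimmer's x), 8 mm thick: mid thickness, 111 mm from the hinge, 11 mm short of the free end; lever down, it is 21 mm past the spindle axis (+y), 155 mm above the bench. An 18 mm rubber pad under the bar, 90 mm from the hinge, hangs over the spindle, to 13 mm below the bar's middle. Axes: x along the hinge, y along the bar outward.
- keeper_hinge (a point): Centre of the lever's hinge, 155 mm above the bench; the hinge axis runs along the trimmer's x, and raising the lever is a right-handed turn about +x (the bar goes from +y up to +z).
- collar: Steel shaft collar, 40 mm outside, 24 mm bore, 18 mm high, 0.13 kg, flat on the bench. Origin: centre of its underside, z up along the bore. A dark set screw goes through the wall on its +x side, 9 mm up: 6 mm thick, tip 6.5 mm from the axis inside the bore, 10 mm head out to 26 mm from the axis. The collar goes on the spindle only with the screw over the flat.
- screw_tip (a point): Centre of the tip of the collar's set screw, inside the bore, 6.5 mm from the bore's axis along the collar's +x, 9 mm above its underside. When the tip bears on the flat it is 5 mm from the spindle's axis.
- spacer: Plain steel ring without a screw, 32 mm outside, 21 mm bore, 14 mm high, on the bench near the collar (either may be the nearer one). Not to be used. Origin at the centre of its underside.
- stone_model: Dental stone model on a blue base, 60 mm wide, 60 mm long, 38 mm high, on the bench; leave alone. Origin at the centre of its underside.
- articulator: Red articulator with two stone models, standing open, about 130 by 90 mm and 200 mm high; leave alone. Origin at the centre of its underside.
- jar: White jar, 56 mm diameter, 70 mm high; leave alone. Origin at the centre of its underside.
Mind the look-alikes: they are no part of the job. What is shaped like the collar but red or yellow is not meant.

How it is judged:
On the way, in this order (a step that is already met when the one before it is completed fails the run):
1. the keeper lever is upright (over 1.25 rad) (value of joint keeper above 1.25 rad), for 0.2 s.
2. the fingers have turned the spindle until its flat faces along the key channel (within 0.25 rad) and still pinch it, the collar not yet on it (angle between the x axis of spindle and the x axis of trimmer, either way round below 0.25 rad and x of flat in the frame of trimmer above 0 m and contact force between the fingers and spindle above 1 N and value of joint keeper above 1.25 rad and horizontal distance between collar and spindle above 0.05 m), for 0.2 s.
At the end, for the whole second after the job is handed in: Collar held by the fingers (over 2 N), at rest, upright, top flush with the spindle end within 4 mm, screw on the flat (within 0.25 rad), its tip bearing on it (within 1 mm, over 0.4 N); flat along the key channel within 0.3 rad; lever above 1.2 rad (angle between the x axis of spindle and the x axis of trimmer, either way round below 0.3 rad and x of flat in the frame of trimmer above 0 m and value of joint keeper above 1.2 rad and z of collar in the frame of spindle between -0.022 and -0.014 m and horizontal distance between collar and spindle below 0.004 m and angle between collar's own z axis and vertical below 0.15 rad and angle between the x axis of collar and the x axis of spindle, either way round below 0.25 rad and x of screw_tip in the frame of spindle between 0.002 and 0.006 m and contact force between collar and spindle above 0.4 N and contact force between the fingers and collar above 2 N and linear speed of collar below 0.02 m/s); the arm keeps its last pose, push and grip.
It fails at once if the plain ring, stone model, articulator or jar is moved by more than 20 mm (distance of any of spacer, stone_model, articulator, jar from where it was at the start of the episode above 0.02 m).
It also fails if it takes over 72 s, if anything falls off the work surface, if the arm or the gripper's body presses on something with over 40 N, if the wrist force passes 120 N, or if a joint passes its speed limit or range.

ROBOT

A 6-joint arm with a two-finger parallel gripper is mounted at the origin on the work surface. World frame = base frame: x ahead of the robot, y to its left, z up, the work surface at z = 0. Lengths are in m, angles in rad, forces in N, time in s.
With the tool pointing down it reaches from about 0.25 to 0.725 m from the base axis. Payload 4 kg.
Tool frame: the origin (TCP) lies at the very end of the fingers, on their centre line; the grasp point (between the pads) lies 19 mm behind it; z points along the fingers, y is the line along which they close (so a half turn about z gives the same grasp; the last joint's range is limited). The gripper opens to 85 mm and grips with 20 to 120 N. Pads are 22 mm wide; open, the fingers measure 114 mm over their backs; the gripper's body (76 mm by 85 mm) begins 54 mm behind the grasp point. The pads swing forward as they close: fully open they stand 13 mm farther back than shut.
Start: joints at [-1.181, 0.241, 0.005, 1.335, 0, 1.571], TCP at [0.19, -0.462, 0.231] pointing down, gripper open.
Joint ranges: [-2.72, 2.72], [-1.05, 1.87], [-1.09, 1.28], [-1.99, 2.15], [-1.42, 1.44], [-3.14, 3.14]. Speed limits (rad/s): [2.79, 2.79, 3.14, 3.14, 3.14, 3.14].

INTERFACE

Orientations are given as a unit quaternion [x, y, z, w].
In Python, from workcell import bot, vision, workorder, boxes_of gives the robot as it stands.
- The arm moves only by the tool send_rows, never from a script. Its argument "motion" is text: rows parted by semicolons, each of 5 numbers parted by spaces: the closure, from -1 (fully open) to 1 (shut), so that 0 is half open, then the shift along the tool's x, y, z in cm, then the turn about the tool's z in rad. In form: claw x y z twist; .... A call has 1 to 5 rows; each row is the pose to reach, as a shift and turn from the pose commanded when the call began, along the tool's axes at that moment; what a row does not reach only later rows make up. A row lasts 1/10 s, in which the tool goes at most 50 mm and 8.59 degrees, less where a joint would pass 70% of its speed; a pose out of reach is approached as far as the arm can. A call with a gripper value outside its range is refused whole. The fingers move at their own pace and stop on an object; the grip force is fixed at half the most. Time passes only in rows, so rows that repeat a pose let the fingers close. It gives the time, the measured TCP pose, the force, the opening and the grip force at its end, in the units of the state.
- bot.get_obs(): the state, without advancing time (a new reading comes with each control period).
- vision.camera(name): name is "scene" or "side" or "wrist"; returns the picture (420x560x3 uint8, red, green, blue); there is no depth.
- vision.camera_model(name): a dict with "fov_y" (degrees; the focal length in pixels is half the picture's height over the tangent of half this angle, whatever the lens; pixels are square), "cx", "cy" (the principal point, pixels), "world_from_camera" (4x4, takes a point from camera to world coordinates); the wrist camera has in their place "hand_eye" (4x4, takes a point from camera to tool coordinates, whose origin is the TCP and whose axes are the flange's). Camera axes: x right, y down, z forward; pixel columns grow to the right and rows downward; lengths in m; the calibration is good to about 2 mm. The wrist camera is an equidistant fisheye: a pixel r from the principal point sees the ray r / f radians off the axis. A picture is of the moment at which its call begins: read the wrist's pose just before it. camera_model takes no time and is no camera call.
- workorder.job_done(): hands the job in; it is judged then, once.
Trained networks look in the newest picture that a camera, given by its name, has taken for a name from the list of things; names that differ only in an ending like _2 or _b are one class to them, and where a whole thing is asked for, a point or a joint stands for the part that bears it (a point fixed in the world has none). Each returns a list of dicts, best first, with "conf" (0 to 1); they miss things now and then, are a little off and sometimes report something else, mostly with a low value. They report only what shows in the picture. A call takes as long as a camera call. They do not tell look-alikes from the thing itself.
- boxes_of(camera, target): "rect" ([centre column, centre row, width, height] in pixels, round what is visible of it).
The state is a dict: "clock": time; "joint_pos": joint angles; "joint_vel": joint speeds; "tau": joint torques, N m; "eef_pos": TCP position; "tool_rot": TCP orientation; "ft_force": force on the tool from outside, world axes, zero at the start; "ft_torque": the same for the moment, N m; "grip_width": finger opening in m; "grasp_force": force on a finger pad.
Only numpy, scipy, OpenCV 4.12 (cv2) and the standard library are available. Lean on these libraries where they do the work, as an engineer would, in place of code of your own. Each camera call takes 0.05 s, during which the arm holds its last target. There are 200 camera calls.

## Working session

There is one attempt and no reset: what is moved stays moved. The work goes in short steps, Python scripts to look and compute and a tool call to move; the robot and the scene stay as the last step left them, time stands still between calls to the robot, and variables do not carry over. Pictures are saved under pics/ and viewed, at most 10 in all, crops included, and the job is handed in when it is done.

Besides the shell and the picture viewer there is one more tool, called after ">>>" as name(argument=value, ...) on one line, values as JSON. send_rows: Moves the arm, as the interface text tells. Its arguments: {"type":"object","properties":{"motion":{"type":"string"}},"required":["motion"]}

```bash
mkdir -p pics; ls
python3 - <<'E'
from workcell import bot, vision, workorder, boxes_of
import cv2,numpy as np
o=bot.get_obs();print(o)
ims=[]
for c in ["scene","side"]:
    im=vision.camera(c);cv2.imwrite(f"pics/{c}0.png",im[:,:,::-1]);
    print(c,vision.camera_model(c))
    for t in ["trimmer","spindle","keeper_grip","collar","spacer","stone_model","articulator","jar","keeper"]:
        try: print(t,[(np.round(d["rect"]).tolist(),round(d["conf"],2)) for d in boxes_of(c,t)[:4]])
        except Exception as e: print(t,e)
print(vision.camera_model("wrist"))
E
```

```text
pics
{'clock': 0.0, 'joint_pos': array([-1.18097131e+00,  2.41399241e-01,  3.70908100e-03,  1.33519724e+00,
        4.53278873e-06,  1.57079425e+00]), 'joint_vel': array([ 2.52957854e-04,  7.73822043e-04, -2.93948054e-05,  4.02547039e-04,
       -9.69846032e-04,  1.09674566e-03]), 'tau': array([ 1.80631541e-03, -3.72315502e+01,  2.52409887e+01,  1.68182940e-02,
       -1.17017003e-04,  1.30934606e-05]), 'eef_pos': array([ 0.18977187, -0.46189658,  0.23041404]), 'tool_rot': array([ 9.81063882e-01,  1.93681610e-01, -2.00276076e-04, -1.02617993e-03]), 'ft_force': array([-0.49253907,  1.34190135,  0.34278271]), 'ft_torque': array([-0.01729851,  0.01915316,  0.01332968]), 'grasp_force': 0.0, 'grip_width': 0.08581127081544627}
scene {'fov_y': 57.37783306838354, 'cx': 280.0525802546715, 'cy': 206.71485466388768, 'world_from_camera': array([[ 0.67680757,  0.40244636, -0.6164158 ,  0.97924249],
       [ 0.73615208, -0.3738725 ,  0.56418034, -0.32079703],
       [-0.00340859, -0.8356173 , -0.54930147,  0.56159763],
       [ 0.        ,  0.        ,  0.        ,  1.        ]])}
trimmer [([204.0
[... 1076 characters left out ...]
6), ([277.0, 285.0, 14.0, 13.0], 0.63), ([243.0, 281.0, 12.0, 17.0], 0.57)]
spacer [([230.0, 232.0, 8.0, 7.0], 0.49)]
stone_model [([218.0, 312.0, 29.0, 39.0], 0.96), ([323.0, 150.0, 21.0, 20.0], 0.52)]
articulator []
jar [([274.0, 336.0, 26.0, 38.0], 0.9)]
keeper []
{'fov_y': 65.70646984690485, 'cx': 276.351501585849, 'cy': 213.18153034643154, 'hand_eye': array([[-6.02834990e-04, -9.62323363e-01, -2.71906936e-01,
         6.85989088e-02],
       [ 9.99999818e-01, -5.79265237e-04, -1.66948334e-04,
        -1.30276605e-03],
       [ 3.15204681e-06, -2.71906987e-01,  9.62323537e-01,
        -1.40946281e-01],
       [ 0.00000000e+00,  0.00000000e+00,  0.00000000e+00,
         1.00000000e+00]])}
```

Run:
```python
import cv2,numpy as np
a=cv2.imread("pics/scene0.png")[150:380,80:480];b=cv2.imread("pics/side0.png")[110:370,180:400]
a=cv2.resize(a,(800,460),interpolation=3);cv2.imwrite("pics/a.png",a)
b=cv2.resize(b,(508,600),interpolation=3);cv2.imwrite("pics/b.png",b)
```

```text
(no output)
```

View pics/a.png

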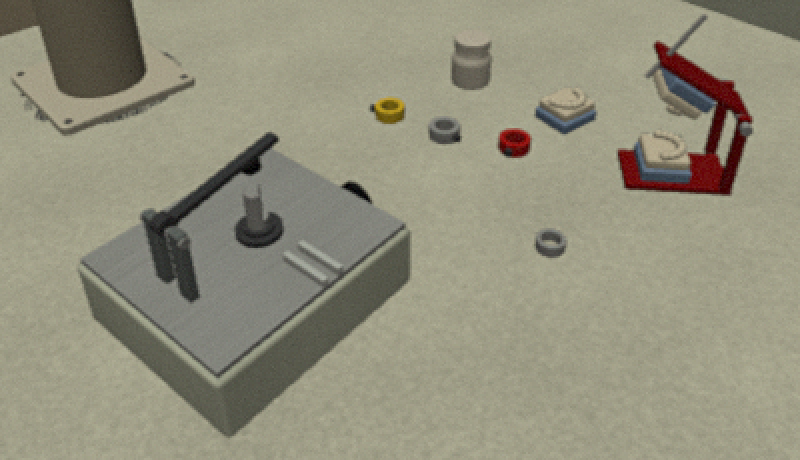

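View pics/b.png

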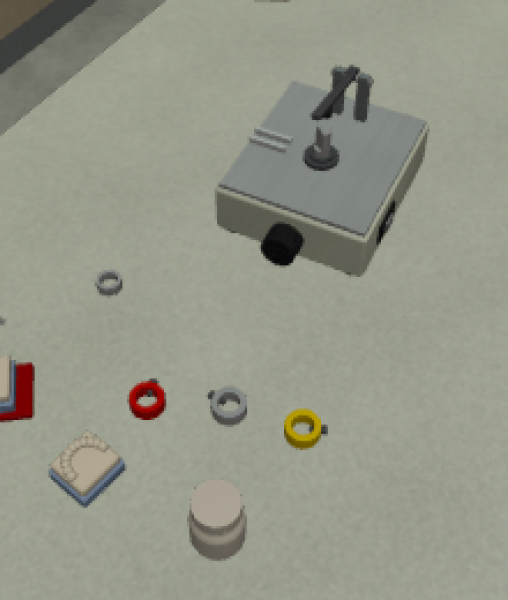

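Scene crop: lever down over spindle. Candidates for the collar are red (scene 337,221), yellow (274,204) and grey with a dark screw (302,215). A plain grey ring without a screw is at (355,271). The grey one with the screw, in the middle of the row, fits.

```bash
cat > h.py <<'E'
from workcell import bot, vision, workorder, boxes_of
import cv2,numpy as np
from scipy.optimize import least_squares
from scipy.spatial.transform import Rotation as R
C={c:vision.camera_model(c) for c in ["scene","side","wrist"]}
def proj(c,P):
    m=C[c];T=np.linalg.inv(m["world_from_camera"]);f=210/np.tan(np.radians(m["fov_y"]/2))
    q=np.atleast_2d(P)@T[:3,:3].T+T[:3,3]
    return np.c_[m["cx"]+f*q[:,0]/q[:,2],m["cy"]+f*q[:,1]/q[:,2]]
def wT(o):
    T=np.eye(4);T[:3,:3]=R.from_quat(o["tool_rot"]).as_matrix();T[:3,3]=o["eef_pos"]
    return T@C["wrist"]["hand_eye"]
def ray(c,uv,o=None):
    m=C[c];f=210/np.tan(np.radians(m["fov_y"]/2))
    d=np.array([uv[0]-m["cx"],uv[1]-m["cy"]])
    if c=="wrist":
        T=wT(o);r=np.hypot(*d);th=r/f;v=np.r_[d/max(r,1e-9)*np.sin(th),np.cos(th)]
    else: T=m["world_from_camera"];v=np.r_[d/f,1]
    return T[:3,3],T[:3,:3]@v
def at(c,uv,z,o=None):
    p,v=ray(c,uv,o);return p+v*(z-p[2])/v[2]
def projw(P,o):
    T=np.linalg.inv(wT(o));f=210/np.tan(np.radians(C["wrist"]["fov_y"]/2))
    q=np.atleast_2d(P)@T[:3,:3].T+T[:3,3];r=np.hypot(q[:,0],q[:,1]);th=np.arctan2(r,q[:,2])
    return np.c_[C["wrist"]["cx"]+f*th*q[:,0]/r,C["wrist"]["cy"]+f*th*q[:,1]/r]
E
python3 - <<'E'
from h import *
z=.085
for n,c,uv,zz in [("near","scene",(189,337.5),z),("right","scene",(284,264),z),("left","scene",(121,282.5),z),
 ("top","side",(306.5,146),z),("r","side",(365.4,162.8),z),("b","side",(336.8,211.8),z),("l","side",(274.4,191.5),z),
 ("spin","scene",(207,244),.135),("spin","side",(319.5,164.5),.135),("forkL","scene",(155,256),.157),("forkR","scene",(169,266),.157),
 ("levend","scene",(216,219),.159),("rail a","scene",(240.5,277.5)  ,.093),("railb","scene",(246.5,272.5),.093),("railc","scene",(230,270),.093),
 ("collar","scene",(302,214),.009),("collar","side",(279,285),.009),("spacer","scene",(355,271),.007),("spacer","side",(227,232),.007),
 ("jar","scene",(316,180),.035),("yel","scene",(275,205),.009),("red","scene",(337,221),.009),("screw","side",(271.5,281.5),.009),("screwS","scene",(309,219.5),.009)]:
  print(n,c,np.round(at(c,uv,zz),3))
o=bot.get_obs();im=vision.camera("wrist");cv2.imwrite("pics/w0.png",im[:,:,::-1])
for t in ["spindle","collar","spacer"]:print(t,[(np.round(d["rect"]).tolist(),round(d["conf"],2)) for d in boxes_of("wrist",t)[:4]])
E
```

```text
near scene [ 0.613 -0.171  0.085]
right scene [0.591 0.044 0.085]
left scene [ 0.433 -0.197  0.085]
top side [ 0.607 -0.169  0.085]
r side [ 0.418 -0.198  0.085]
b side [0.395 0.023 0.085]
l side [0.578 0.051 0.085]
spin scene [ 0.501 -0.058  0.135]
spin side [ 0.503 -0.066  0.135]
forkL scene [ 0.495 -0.15   0.157]
forkR scene [ 0.531 -0.146  0.157]
levend scene [ 0.478 -0.02   0.159]
rail a scene [ 0.571 -0.041  0.093]
railb scene [ 0.569 -0.026  0.093]
railc scene [ 0.544 -0.043  0.093]
collar scene [0.422 0.265 0.009]
collar side [0.425 0.257 0.009]
spacer scene [0.644 0.198 0.007]
spacer side [0.644 0.194 0.007]
jar scene [0.357 0.386 0.035]
yel scene [0.344 0.243 0.009]
red scene [0.503 0.307 0.009]
screw side [0.446 0.259 0.009]
screwS scene [0.451 0.26  0.009]
spindle []
collar []
spacer []
```

View pics/w0.png

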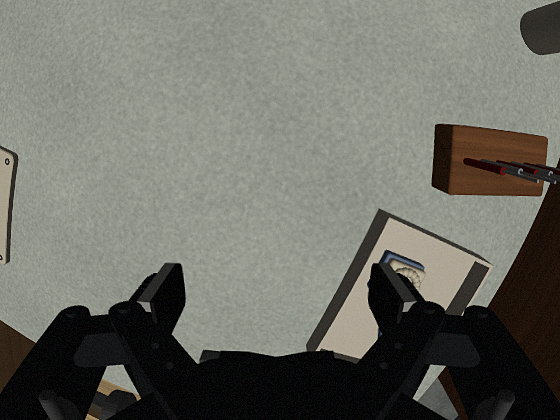

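>>> send_rows(motion="-1 8 -5 -2 -0.15; -1 12 -8 -4 -0.3; -1 16 -10 -6 -0.45; -1 20 -12.5 -6 -0.6; -1 22 -13.5 -6 -0.75")

```text
clock: 1.7
eef_pos: [0.3333, -0.2654, 0.2906]
tool_rot: [0.841, 0.542, 0.0, 0.001]
ft_force: [0.9, -0.6, -0.9]
grip_width: 0.0855
grasp_force: 0.0
```

Run:
```python
from h import *
s=np.array([.502,-.062,0]);Y=.122;Rz=R.from_euler('z',Y).as_matrix()
f=lambda x,y,z:s+Rz@[x,y,z]
for th in [0,.1,.2,.3,.4]:
    g=lambda r,h:f(6,-90,155) if 0 else s+Rz@np.array([0.006,-.09+r*np.cos(th)-h*np.sin(th),.155+r*np.sin(th)+h*np.cos(th)])
    print(th,"end top",proj("scene",g(.122,.004)).round(1),"pad bottom",proj("scene",g(.09,-.013)).round(1),proj("side",g(.122,.004)).round(1))
o=bot.get_obs();print(o["eef_pos"],R.from_quat(o["tool_rot"]).as_matrix().round(3),o["joint_pos"])
```

```text
0 end top [[220.2 227.2]] pad bottom [[207.3 243.5]] [[312.9 165.3]]
0.1 end top [[219.2 221.9]] pad bottom [[207.1 239.1]] [[313.3 161.7]]
0.2 end top [[217.6 216.8]] pad bottom [[206.5 235. ]] [[313.8 157.8]]
0.3 end top [[215.4 212. ]] pad bottom [[205.5 231. ]] [[314.5 153.7]]
0.4 end top [[212.7 207.6]] pad bottom [[204.1 227.3]] [[315.4 149.4]]
[ 0.33333289 -0.26536562  0.29057701] [[ 0.413  0.911  0.002]
 [ 0.911 -0.413 -0.001]
 [-0.001  0.002 -1.   ]] [-6.72364784e-01  7.18521634e-02 -4.38831241e-02  1.45273149e+00
  1.08011288e-05  1.32423719e+00]
```

>>> send_rows(motion="-1 5 1 0 -0.14; -1 10 2 0 -0.28; -1 14 3 0 -0.42; -1 19 4 0 -0.55; -1 24 5.5 0 -0.55")

```text
clock: 2.2
eef_pos: [0.4812, -0.0721, 0.2898]
tool_rot: [0.663, 0.749, 0.0, 0.0]
ft_force: [0.7, -1.1, -0.1]
grip_width: 0.0854
grasp_force: 0.0
```

Run:
```python
from h import *
o=bot.get_obs();im=vision.camera("wrist");cv2.imwrite("pics/w1.png",im[:,:,::-1])
print(o["eef_pos"],2*np.arctan2(o["tool_rot"][1],o["tool_rot"][0]),o["joint_pos"])
for t in ["spindle","keeper_grip"]:print(t,[(np.round(d["rect"]).tolist(),round(d["conf"],2)) for d in boxes_of("wrist",t)[:4]])
s=np.array([.502,-.062,0]);Rz=R.from_euler('z',.122).as_matrix();th=.17
for n,p in dict(spin=(0,0,.135),gripP=(0,-.09+.111*np.cos(th),.155+.111*np.sin(th)),hinge=(0,-.09,.155),rails=(.095,0,.093)).items():print(n,projw(s+Rz@np.array(p),o).round(1))
```

```text
[ 0.48115533 -0.07206802  0.28976767] 1.6921265111224786 [-1.48547722e-01  1.95620421e-01  9.86717448e-02  1.47310463e+00
 -2.05546700e-04  1.30091834e+00]
spindle [([288.0, 179.0, 10.0, 21.0], 0.8), ([291.0, 179.0, 180.0, 231.0], 0.49)]
keeper_grip [([303.0, 228.0, 23.0, 140.0], 0.63), ([291.0, 176.0, 181.0, 237.0], 0.18)]
spin [[300.5 191.4]]
gripP [[304.4 177.8]]
hinge [[299.9 287.8]]
rails [[383.6 184.1]]
```

View pics/w1.png

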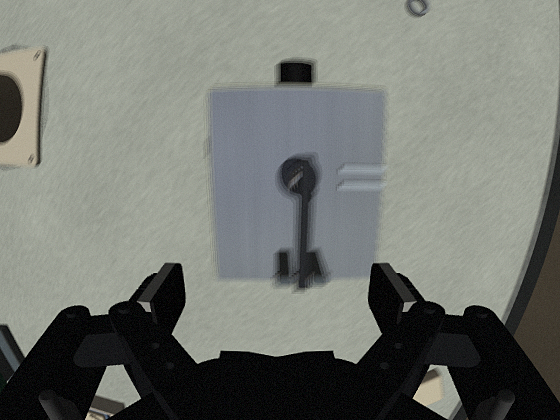

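Run:
```python
from h import *
vision.camera("wrist")
o=bot.get_obs();im=vision.camera("wrist")[:,:,::-1].copy()
print(o["eef_pos"],2*np.arctan2(o["tool_rot"][1],o["tool_rot"][0]))
s=np.array([.502,-.062,0]);Rz=R.from_euler('z',.122).as_matrix();th=.17
for n,p in dict(spin=(0,0,.135),foot=(0,0,.091),gripP=(0,-.09+.111*np.cos(th),.155+.111*np.sin(th)),hinge=(0,-.09,.155),rails=(.095,0,.093)).items():
    u=projw(s+Rz@np.array(p),o)[0];print(n,u.round(1))
c=cv2.resize(im[80:300,190:400],None,fx=2.7,fy=2.7,interpolation=cv2.INTER_CUBIC);cv2.imwrite("pics/w2.png",c)
```

```text
[ 0.48079436 -0.07285983  0.28885508] 1.692769905641356
spin [301.4 190.9]
foot [298.3 182.4]
gripP [305.4 177.2]
hinge [300.6 287.6]
rails [384.6 183.8]
```

View pics/w2.png

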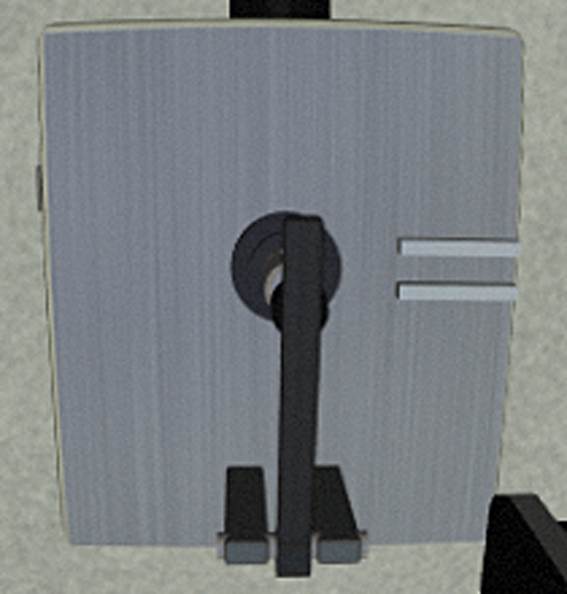

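The crop shows the lever slightly raised (about 0.17 rad) over the spindle, with its end at wrist pixel (303,160). The boss centre is at (296,179) and the rails are level, so the yaw is right; the spindle is about 3 mm off my estimate. Moving to the grip point.

>>> send_rows(motion="-1 3.1 2 0 0; -1 3.1 2 4 0; -1 3.1 2 8 0; -1 3.1 2 12 0; -1 3.1 2 13.4 0")

```text
clock: 2.95
eef_pos: [0.4929, -0.0423, 0.1516]
tool_rot: [0.665, 0.747, -0.002, -0.003]
ft_force: [-0.8, 0.8, 0.2]
grip_width: 0.085
grasp_force: 0.0
```

>>> send_rows(motion="1 0 0 0 0; 1 0 0 0 0; 1 0 0 0 0; 1 0 0 0 0; 1 0 0 0 0")

```text
clock: 3.45
eef_pos: [0.4974, -0.041, 0.1565]
tool_rot: [0.664, 0.748, 0.001, 0.001]
ft_force: [-0.3, -0.6, -0.4]
grip_width: 0.0125
grasp_force: 0.0
```

>>> send_rows(motion="1 0 0 0 0; 1 0 0 0 0; 1 0 0 0 0; 1 0 0 0 0; 1 0 0 0 0")

```text
clock: 3.95
eef_pos: [0.4973, -0.0408, 0.1556]
tool_rot: [0.664, 0.748, 0.0, 0.001]
ft_force: [0.9, -0.6, 2.4]
grip_width: 0.0103
grasp_force: 58.5
```

>>> send_rows(motion="1 -0.34 0 -1.4 0; 1 -0.72 0 -2.44 0; 1 -1.2 0 -3.44 0; 1 -1.78 0 -4.39 0; 1 -2.45 0 -5.27 0")

```text
clock: 4.45
eef_pos: [0.4998, -0.0617, 0.2072]
tool_rot: [0.663, 0.749, 0.003, -0.003]
ft_force: [4.9, 7.3, -4.8]
grip_width: 0.0107
grasp_force: 61.6
```

>>> send_rows(motion="1 -0.76 0 -0.82 0; 1 -1.59 0 -1.54 0; 1 -2.49 0 -2.19 0; 1 -3.45 0 -2.74 0; 1 -4.47 0 -3.2 0")

```text
clock: 4.95
eef_pos: [0.5055, -0.1058, 0.2407]
tool_rot: [0.663, 0.749, 0.004, -0.002]
ft_force: [4.6, 7.4, 0.7]
grip_width: 0.0106
grasp_force: 59.7
```

>>> send_rows(motion="1 -1.05 0 -0.35 0; 1 -2.14 0 -0.59 0; 1 -3.24 0 -0.73 0; 1 -3.79 0 -0.75 0; 1 -3.79 0 -0.75 0")

```text
clock: 5.45
eef_pos: [0.5106, -0.1456, 0.2489]
tool_rot: [0.664, 0.748, 0.003, -0.0]
ft_force: [2.4, 3.8, 6.6]
grip_width: 0.0103
grasp_force: 62.2
```

>>> send_rows(motion="-1 0 0 0 0; -1 0 0 0 0; -1 0 0 0 0; -1 0 0 0 0; -1 0 0 0 0")

```text
clock: 5.95
eef_pos: [0.5091, -0.1472, 0.2472]
tool_rot: [0.664, 0.748, -0.0, -0.0]
ft_force: [0.2, 0.5, 0.8]
grip_width: 0.0817
grasp_force: 0.0
```

>>> send_rows(motion="-1 0 0 -3 0; -1 3 0 -4 0; -1 6 0 -4 0; -1 9 0 -4 0; -1 9 0 -4 0")

```text
clock: 6.45
eef_pos: [0.4982, -0.0551, 0.2879]
tool_rot: [0.662, 0.749, 0.0, -0.0]
ft_force: [1.1, -0.6, 0.3]
grip_width: 0.0854
grasp_force: 0.0
```

Run:
```python
from h import *
vision.camera("wrist");vision.camera("wrist");vision.camera("side")
o=bot.get_obs();im=vision.camera("wrist")[:,:,::-1].copy();cv2.imwrite("pics/w3r.png",im)
print(o["eef_pos"],2*np.arctan2(o["tool_rot"][1],o["tool_rot"][0]),o["tool_rot"],o["joint_pos"])
s=np.array([.4995,-.059,0]);Rz=R.from_euler('z',.122).as_matrix()
for n,p in dict(spin=(0,0,.135),foot=(0,0,.091),rails=(.095,0,.093)).items():
    u=projw(s+Rz@np.array(p),o)[0];print(n,u.round(1))
for t in ["spindle","keeper_grip"]:print(t,[(np.round(d["rect"]).tolist(),round(d["conf"],2)) for d in boxes_of("wrist",t)[:4]])
c0=cv2.resize(im,(560,420));u=projw(s+np.array([0,0,.135]),o)[0].astype(int)
z=cv2.resize(im[u[1]-25:u[1]+25,u[0]-25:u[0]+25],(240,240),interpolation=cv2.INTER_CUBIC)
out=np.zeros((420,800,3),np.uint8);out[:,:560]=c0;out[:240,560:]=z
cv2.imwrite("pics/w3.png",out)
```

```text
[ 0.49875128 -0.05804394  0.28755874] 1.690116948734121 [ 6.63687519e-01  7.48009894e-01 -1.92344157e-04  1.96864487e-04] [-1.15530414e-01  2.28312540e-01  1.34396373e-01  1.47677793e+00
 -5.40884755e-04  1.33594526e+00]
spin [277.8 200.8]
foot [277.6 191. ]
rails [365.4 191.7]
spindle [([280.0, 194.0, 26.0, 36.0], 0.56)]
keeper_grip [([281.0, 321.0, 27.0, 71.0], 0.65)]
```

View pics/w3.png

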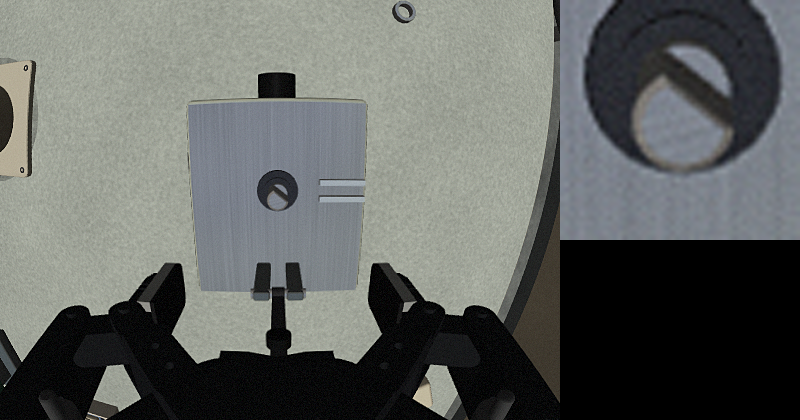

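Zoom: the spindle top is centred at (277,200), as predicted. The flat's chord shows its normal about 0.98 rad anticlockwise of the channel, and the lever is up. I'll grip across the flat and turn.

>>> send_rows(motion="-1 -0.3 -0.1 3 -0.14; -1 -0.3 -0.1 6 -0.28; -1 -0.3 -0.1 9 -0.42; -1 -0.3 -0.1 11 -0.56; -1 -0.3 -0.1 12 -0.7")

```text
clock: 7.25
eef_pos: [0.4966, -0.0617, 0.165]
tool_rot: [0.365, 0.931, -0.001, -0.002]
ft_force: [0.2, -0.0, 0.6]
grip_width: 0.0856
grasp_force: 0.0
```

>>> send_rows(motion="-1 0 0 1 -0.14; -1 0 0 2 -0.28; -1 0 0 4 -0.28; -1 0 0 6 -0.28; -1 0 0 6 -0.28")

```text
clock: 7.75
eef_pos: [0.4958, -0.0614, 0.1049]
tool_rot: [0.234, 0.972, -0.0, -0.003]
ft_force: [-0.1, 0.5, 0.4]
grip_width: 0.0855
grasp_force: 0.0
```

>>> send_rows(motion="0.3 0 0 0 0; 0.5 0 0 0 0; 0.6 0 0 0 0; 1 0 0 0 0; 1 0 0 0 0")

```text
clock: 8.25
eef_pos: [0.4982, -0.0618, 0.1084]
tool_rot: [0.234, 0.972, -0.001, 0.001]
ft_force: [-4.5, 0.6, 7.3]
grip_width: 0.0136
grasp_force: 58.4
```

>>> send_rows(motion="1 0 0 0 0; 1 0 0 0 0; 1 0 0 0 0; 1 0 0 0 0; 1 0 0 0 0")

```text
clock: 8.75
eef_pos: [0.4982, -0.0617, 0.1084]
tool_rot: [0.234, 0.972, -0.001, 0.001]
ft_force: [-2.7, -3.2, 4.8]
grip_width: 0.0135
grasp_force: 58.9
```

>>> send_rows(motion="1 0.03 0.02 0 0.14; 1 0.06 0.04 0 0.28; 1 0.09 0.07 0 0.42; 1 0.12 0.1 0 0.56; 1 0.15 0.12 0 0.7")

```text
clock: 9.25
eef_pos: [0.4975, -0.0602, 0.1084]
tool_rot: [0.556, 0.831, -0.001, 0.001]
ft_force: [-1.8, -4.1, 5.1]
grip_width: 0.0134
grasp_force: 58.5
```

>>> send_rows(motion="1 0 0 0 0.14; 1 0 0 0 0.276; 1 0 0 0 0.276; 1 0 0 0 0.276; 1 0 0 0 0.276")

```text
clock: 9.75
eef_pos: [0.4975, -0.0596, 0.1084]
tool_rot: [0.662, 0.749, -0.0, 0.001]
ft_force: [-1.7, -2.5, 5.0]
grip_width: 0.0136
grasp_force: 60.1
```

>>> send_rows(motion="1 0 0 0 0; 1 0 0 0 0; 1 0 0 0 0; 1 0 0 0 0; 1 0 0 0 0")

```text
clock: 10.25
eef_pos: [0.4975, -0.0596, 0.1084]
tool_rot: [0.662, 0.749, -0.0, 0.001]
ft_force: [-2.2, -2.9, 5.6]
grip_width: 0.0137
grasp_force: 60.1
```

>>> send_rows(motion="0.4 0 0 0 0; 0 0 0 0 0; -1 0 0 0 0; -1 0 0 0 0; -1 0 0 0 0")

```text
clock: 10.75
eef_pos: [0.4973, -0.059, 0.1074]
tool_rot: [0.662, 0.749, 0.0, -0.0]
ft_force: [0.1, -0.4, 0.4]
grip_width: 0.0819
grasp_force: 0.0
```

>>> send_rows(motion="-1 0 0 -4 0; -1 0 0 -8 0; -1 0 0 -12 0; -1 0 0 -16 0; -1 0 0 -18 0")

```text
clock: 11.25
eef_pos: [0.4985, -0.0592, 0.2916]
tool_rot: [0.662, 0.749, 0.002, 0.002]
ft_force: [0.0, -1.2, 0.5]
grip_width: 0.0855
grasp_force: 0.0
```

Run:
```python
from h import *
vision.camera("wrist");vision.camera("wrist");vision.camera("side")
o=bot.get_obs();im=vision.camera("wrist")[:,:,::-1].copy()
print(o["eef_pos"],2*np.arctan2(o["tool_rot"][1],o["tool_rot"][0]))
s=np.array([.4995,-.059,.135])
u=projw(s,o)[0];print(u.round(1));u=u.astype(int)
z=cv2.resize(im[u[1]-40:u[1]+40,u[0]-40:u[0]+100],None,fx=5,fy=5,interpolation=cv2.INTER_CUBIC)
cv2.imwrite("pics/w4.png",z)
```

```text
[ 0.49817226 -0.0591709   0.28883299] 1.693854353571416
[277.9 199.4]
```

View pics/w4.png

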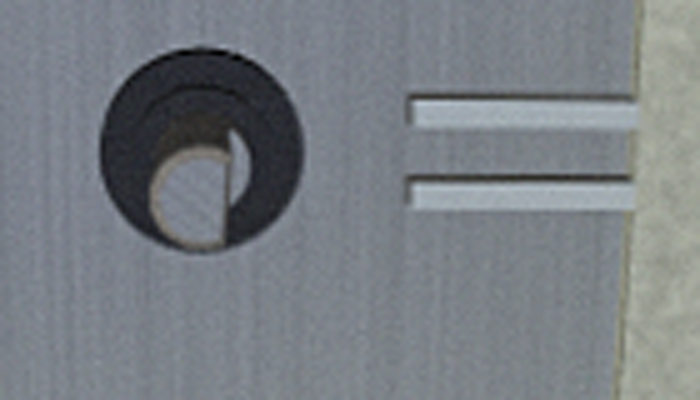

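>>> send_rows(motion="-1 5 -0.5 0 -0.14; -1 10 -1 0 -0.28; -1 15 -1.5 1 -0.42; -1 20 -2 2 -0.56; -1 24 -2.5 3 -0.7")

```text
clock: 11.95
eef_pos: [0.4412, 0.1776, 0.2551]
tool_rot: [0.362, 0.932, -0.001, -0.001]
ft_force: [0.9, 0.7, 0.1]
grip_width: 0.0857
grasp_force: 0.0
```

The spindle flat now faces right along the rails, and its position matches the prediction (277.5,199). Now over to the grey collar.

>>> send_rows(motion="-1 3 2 2 -0.14; -1 5 3.5 4 -0.28; -1 7 4.8 5.5 -0.42; -1 7 4.8 5.5 -0.56; -1 7 4.8 5.5 -0.7")

```text
clock: 12.45
eef_pos: [0.4221, 0.2587, 0.1992]
tool_rot: [0.02, 1.0, -0.002, -0.003]
ft_force: [0.4, -0.8, 1.0]
grip_width: 0.0852
grasp_force: 0.0
```

Run:
```python
from h import *
vision.camera("wrist");vision.camera("wrist");vision.camera("side")
o=bot.get_obs();im=vision.camera("wrist")[:,:,::-1].copy();cv2.imwrite("pics/w5r.png",im)
print(o["eef_pos"],2*np.arctan2(o["tool_rot"][1],o["tool_rot"][0]),o["joint_pos"])
for t in ["collar"]:print(t,[(np.round(d["rect"]).tolist(),round(d["conf"],2),at("wrist",d["rect"][:2],.009,o).round(4)) for d in boxes_of("wrist",t)[:4]])
u=projw([.423,.261,.018],o)[0];print(u.round(1));u=u.astype(int)
z=cv2.resize(im[u[1]-50:u[1]+50,u[0]-70:u[0]+70],None,fx=5,fy=5,interpolation=cv2.INTER_CUBIC)
cv2.imwrite("pics/w5.png",z)
```

```text
[0.42320456 0.25829551 0.20062859] 3.0913321203874573 [ 5.47965846e-01  2.50980217e-01 -6.23201697e-02  1.26126052e+00
  2.69377119e-05  5.98226328e-01]
collar [([256.0, 113.0, 39.0, 46.0], 0.93, array([0.3413, 0.2425, 0.009 ])), ([321.0, 262.0, 42.0, 35.0], 0.83, array([0.5058, 0.3046, 0.009 ])), ([278.0, 191.0, 40.0, 45.0], 0.76, array([0.4232, 0.2608, 0.009 ]))]
[278.4 192.8]
```

View pics/w5.png

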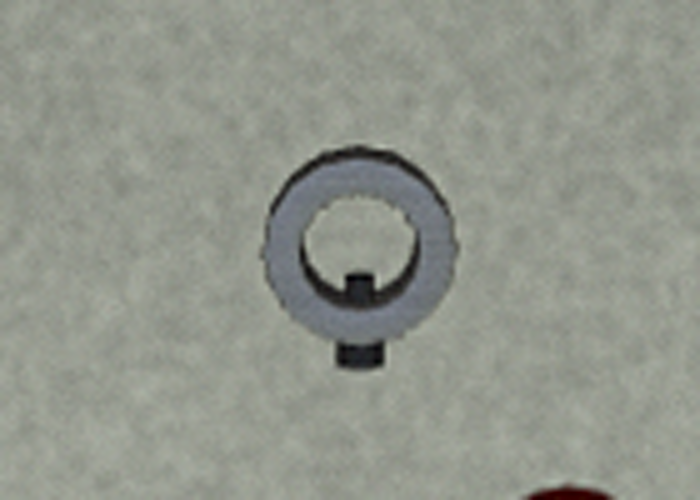

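This is the grey collar: plain steel, dark screw with its tip inside the bore, at full-picture (280,192). The screw points exactly along −tool x, so the gripper is already aligned.

>>> send_rows(motion="-1 0.14 0.42 4.5 0; -1 0.14 0.42 9 0; -1 0.14 0.42 13.5 0; -1 0.14 0.42 17 0; -1 0.14 0.42 18.5 0")

```text
clock: 13.2
eef_pos: [0.4205, 0.2611, 0.0138]
tool_rot: [0.025, 1.0, -0.002, -0.003]
ft_force: [-0.7, -0.7, -0.3]
grip_width: 0.0853
grasp_force: 0.0
```

>>> send_rows(motion="-0.1 0 0 0 0; -0.1 0 0 0 0; -0.1 0 0 0 0; -0.1 0 0 0.5 0; -0.1 0 0 1 0")

```text
clock: 13.7
eef_pos: [0.4241, 0.2636, 0.0084]
tool_rot: [0.024, 1.0, 0.001, 0.001]
ft_force: [-0.1, -0.2, -0.4]
grip_width: 0.0471
grasp_force: 0.0
```

Run:
```python
from h import *
vision.camera("side")
o=bot.get_obs();im=vision.camera("wrist")[:,:,::-1].copy()
print(o["eef_pos"],o["grip_width"],o["ft_force"])
cv2.imwrite("pics/w6.png",cv2.resize(im[130:400,100:460],None,fx=2.2,fy=2.2))
```

```text
[0.42317409 0.26305117 0.00727367] 0.04722706301373833 [ 0.23999639 -0.01989656  0.98711185]
```

View pics/w6.png

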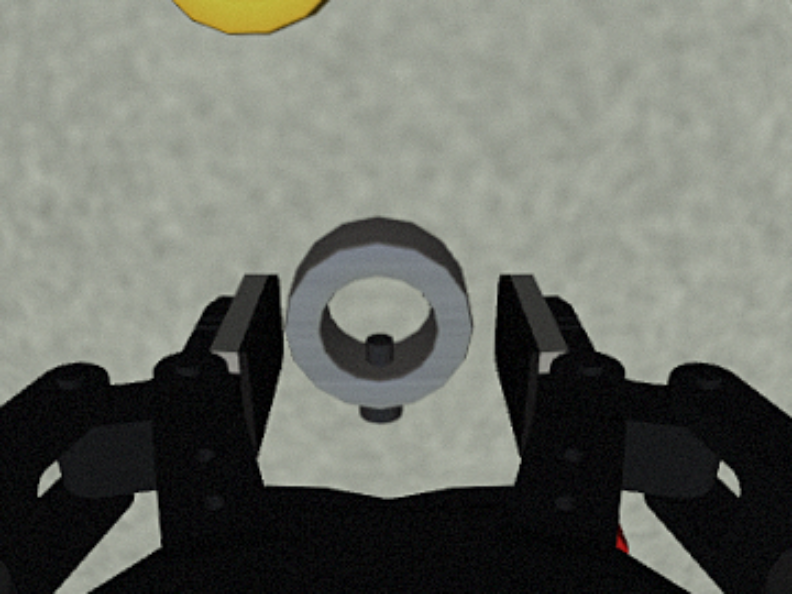

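Ring top is centred at about (273,278) full-picture, between the pads with the screw toward the palm side. Checking the offset, then closing.

Run:
```python
from h import *
o=bot.get_obs();p=at("wrist",(272.7,277.7),.018,o);print(p.round(4),(R.from_quat(o["tool_rot"]).as_matrix().T@(p-o["eef_pos"])).round(4))
p=at("wrist",((379/2.2+100),(413/2.2+130)),.009,o);print("head",(R.from_quat(o["tool_rot"]).as_matrix().T@(p-o["eef_pos"])).round(4))
```

```text
[0.4197 0.2624 0.018 ] [ 0.0031 -0.0007 -0.0107]
head [-0.0248 -0.0011 -0.0017]
```

>>> send_rows(motion="-0.1 0 -0.1 0.2 0; -0.1 0 -0.1 0.4 0; -0.1 0 -0.1 0.5 0; -0.1 0 -0.1 0.5 0; -0.1 0 -0.1 0.5 0")

```text
clock: 14.3
eef_pos: [0.4231, 0.2621, 0.0026]
tool_rot: [0.024, 1.0, 0.0, 0.0]
ft_force: [0.4, 0.5, 0.4]
grip_width: 0.0466
grasp_force: 0.0
```

>>> send_rows(motion="-0.1 0.15 0 0 0; 0 0.15 0 0 0; 0.2 0.15 0 0 0; 1 0.15 0 0 0; 1 0.15 0 0 0")

```text
clock: 14.8
eef_pos: [0.4214, 0.2619, 0.0031]
tool_rot: [0.024, 1.0, -0.0, -0.0]
ft_force: [-0.9, -0.5, 4.8]
grip_width: 0.0377
grasp_force: 59.5
```

>>> send_rows(motion="1 0 0 0 0; 1 0 0 0 0; 1 0 0 -1 0; 1 0 0 -4 0; 1 0 0 -8 0")

```text
clock: 15.3
eef_pos: [0.4199, 0.2611, 0.082]
tool_rot: [0.024, 1.0, -0.001, -0.002]
ft_force: [0.3, -0.1, -2.0]
grip_width: 0.0375
grasp_force: 60.5
```

Run:
```python
from h import *
vision.camera("side");vision.camera("side");vision.camera("side")
o=bot.get_obs();im=vision.camera("wrist")[:,:,::-1].copy();cv2.imwrite("pics/w7r.png",im)
print(o["eef_pos"],2*np.arctan2(o["tool_rot"][1],o["tool_rot"][0]),o["grip_width"],o["ft_force"],o["grasp_force"])
a=cv2.imread("pics/w7r.png")
print([(np.round(d["rect"],1).tolist(),round(d["conf"],2)) for d in boxes_of("wrist","collar")[:4]])
hsv=cv2.cvtColor(a,cv2.COLOR_BGR2HSV)
# profile down column through the middle and across
for c in (272,273): print(c,a[220:340,c].mean(1).astype(int).tolist())
print("row",a[277,205:345].mean(1).astype(int).tolist())
```

```text
[0.42395465 0.26362447 0.08580561] 3.0938206526566843 0.037945642279844344 [-0.50874344 -0.5214277  -1.165159  ] 60.484607219696045
[([276.0, 282.1, 84.4, 95.7], 0.73), ([233.6, 104.0, 61.2, 65.6], 0.73), ([310.6, 321.5, 24.6, 31.3], 0.67)]
272 [171, 172, 170, 171, 165, 162, 164, 161, 162, 155, 153, 164, 160, 162, 173, 142, 40, 55, 53, 52, 55, 57, 54, 58, 58, 55, 52, 56, 93, 123, 138, 134, 133, 132, 132, 127, 127, 131, 133, 132, 131, 130, 127, 117, 163, 173, 174, 172, 169, 169, 172, 171, 167, 158, 163, 165, 165, 167, 162, 160, 162, 162, 160, 167, 170, 164, 165, 168, 173, 112, 20, 8, 12, 12, 44, 39, 29, 38, 41, 44, 35, 33, 41, 52, 55, 51, 56, 56, 52, 60, 84, 132, 144, 130, 131, 128, 130, 131, 128, 127, 128, 128, 125, 60, 40, 40, 47, 41, 31, 94, 159, 163, 155, 155, 159, 164, 160, 159, 161, 159]
273 [170, 169, 175, 174, 167, 160, 162, 162, 159, 160, 157, 154, 162, 169, 149, 76, 40, 52, 53, 56, 59, 54, 57, 56, 59, 56, 54, 69, 97, 124, 137, 128, 130, 132, 130, 125, 131, 132, 135, 131, 131, 129, 124, 139, 163, 170, 171, 169, 160, 173, 166, 165, 167, 167, 164, 165, 169, 165, 169, 167, 165, 
[... 190 characters left out ...]
 33, 41, 43, 42, 32, 45, 137, 159, 156, 155, 152, 157, 161, 161, 157, 159]
row [18, 5, 23, 11, 14, 16, 16, 40, 56, 55, 55, 51, 53, 50, 57, 56, 58, 55, 56, 46, 4, 2, 0, 2, 6, 1, 0, 1, 0, 54, 121, 141, 131, 134, 133, 132, 129, 136, 128, 127, 131, 131, 135, 127, 132, 138, 114, 32, 78, 172, 174, 169, 167, 169, 164, 163, 162, 167, 163, 166, 166, 164, 164, 161, 168, 163, 160, 167, 165, 168, 172, 171, 169, 166, 167, 166, 159, 162, 161, 159, 158, 160, 161, 165, 163, 168, 168, 167, 167, 170, 173, 173, 170, 176, 160, 84, 76, 126, 134, 132, 134, 131, 128, 132, 132, 127, 131, 133, 130, 133, 126, 134, 138, 89, 0, 0, 1, 3, 2, 6, 6, 11, 7, 20, 49, 57, 54, 50, 57, 56, 47, 55, 56, 55, 53, 61, 35, 17, 11, 20]
```

Run:
```python
from h import *
H=C["wrist"]["hand_eye"];m=C["wrist"];f=210/np.tan(np.radians(m["fov_y"]/2))
def tp(uv,z):
    d=np.array(uv)-[m["cx"],m["cy"]];r=np.hypot(*d);v=H[:3,:3]@np.r_[d/r*np.sin(r/f),np.cos(r/f)]
    return (H[:3,3]+v*(z-H[2,3])/v[2])[:2]
pts=[((272.5,248.2),20),((272.5,263.7),12),((272.5,310.5),12),((272.5,322.8),20),((234.3,277),20),((251.6,277),12),((301.6,277),12),((317.8,277),20)]
for z in (-.0129,-.0149,-.017):
    P=np.array([tp(p,z) for p,_ in pts]);rr=np.array([r for _,r in pts])/1e3
    s=least_squares(lambda q:np.hypot(P[:,0]-q[0],P[:,1]-q[1])-rr,[0,0]);print(z,s.x.round(4),(s.fun*1e3).round(1))
print("tip top",tp((272.5,289.5),-.0089),"head end",tp((272.5,329.3),-.0059),bot.get_obs()["eef_pos"])
```

```text
-0.0129 [-0.001  0.001] [-0.6  0.2  0.2 -0.8 -0.6  0.2  0.4 -0.9]
-0.0149 [0.    0.001] [-0.9  0.1 -0.1 -1.2 -0.9  0.1  0.2 -1.2]
-0.017 [0.0011 0.001 ] [-1.1 -0.  -0.4 -1.6 -1.1 -0.   0.  -1.5]
tip top [-0.00400824 -0.00081139] head end [-0.02915196 -0.00099178] [0.42139102 0.26204377 0.08263992]
```

>>> send_rows(motion="1 0 0 -4 0; 1 -1 -3 -7 -0.04; 1 -2 -7.5 -8.2 -0.08; 1 -3.5 -12 -8.2 -0.12; 1 -4.7 -16 -8.2 -0.17")

```text
clock: 16.05
eef_pos: [0.4604, 0.0982, 0.1637]
tool_rot: [-0.062, 0.998, -0.0, -0.001]
ft_force: [-0.0, 0.5, -0.9]
grip_width: 0.0376
grasp_force: 60.8
```

>>> send_rows(motion="1 0 0 0 0; 1 0 0 0 0; 1 0 0 0 0; 1 0 0 0 0; 1 0 0 0 0")

```text
clock: 16.55
eef_pos: [0.4605, 0.1012, 0.1642]
tool_rot: [-0.062, 0.998, -0.0, -0.0]
ft_force: [-0.0, -0.3, -1.0]
grip_width: 0.0377
grasp_force: 60.8
```

>>> send_rows(motion="1 -0.5 -4.5 0 0; 1 -1 -9 0 0; 1 -1.5 -13 0 0; 1 -1.94 -16 0 0; 1 -1.94 -16.44 0 0")

```text
clock: 17.05
eef_pos: [0.5012, -0.0629, 0.1645]
tool_rot: [-0.06, 0.998, -0.001, 0.0]
ft_force: [1.0, 0.0, -0.6]
grip_width: 0.0377
grasp_force: 60.9
```

>>> send_rows(motion="1 0 0 0 0; 1 0 0 0 0; 1 0 0 0 0; 1 0 0 0 0; 1 0 0 0 0")

```text
clock: 17.55
eef_pos: [0.5001, -0.0599, 0.1647]
tool_rot: [-0.062, 0.998, 0.0, 0.0]
ft_force: [0.7, -0.4, -1.3]
grip_width: 0.0374
grasp_force: 60.9
```

Run:
```python
from h import *
o=bot.get_obs();im=vision.camera("wrist")[:,:,::-1].copy();sd=vision.camera("side")[:,:,::-1];sc=vision.camera("scene")[:,:,::-1]
print(o["eef_pos"],2*np.arctan2(o["tool_rot"][1],o["tool_rot"][0]))
for c in ("side","scene"):print(c,proj(c,[.4999,-.0595,.135]).round(1))
u=projw([.4999,-.0595,.135],o)[0].round().astype(int);print(u)
out=np.zeros((400,800,3),np.uint8)
out[:]=cv2.resize(im[u[1]-50:u[1]+50,176:376],(800,400),interpolation=cv2.INTER_CUBIC);cv2.imwrite("pics/w8.png",out);print("crop y0",u[1]-50)
```

```text
[ 0.5001083  -0.05989765  0.16466518] 3.2652716814672025
side [[319.3 166.2]]
scene [[206. 244.]]
[275 249]
crop y0 199
```

View pics/w8.png

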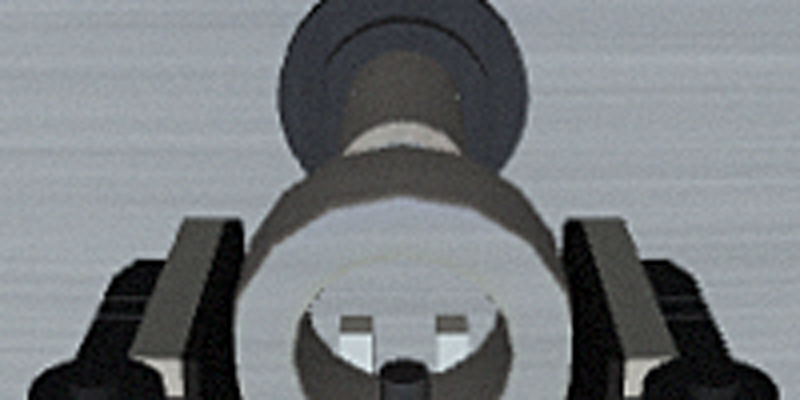

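Last picture: screw (x 405), bore (406), spindle (403) and rails (404) all line up. Lowering.

>>> send_rows(motion="1 0 0 0.6 0; 1 0 0 1.2 0; 1 0 0 1.8 0; 1 0 0 2.4 0; 1 0 0 2.4 0")

```text
clock: 18.2
eef_pos: [0.4992, -0.0607, 0.1392]
tool_rot: [-0.061, 0.998, 0.0, -0.001]
ft_force: [-0.8, -1.3, -1.3]
grip_width: 0.0377
grasp_force: 60.9
```

>>> send_rows(motion="1 0 0 0.1 0; 1 0 0 0.2 0; 1 0 0 0.3 0; 1 0 0 0.4 0; 1 0 0 0.4 0")

```text
clock: 18.7
eef_pos: [0.5002, -0.0608, 0.1365]
tool_rot: [-0.061, 0.998, -0.0, 0.0]
ft_force: [0.3, 0.1, -1.4]
grip_width: 0.0379
grasp_force: 60.9
```

>>> send_rows(motion="1 0 0.05 0.2 0; 1 0 0.05 0.35 0; 1 0 0.05 0.5 0; 1 0 0.05 0.6 0; 1 0 0.05 0.6 0")

```text
clock: 19.2
eef_pos: [0.4998, -0.0602, 0.1302]
tool_rot: [-0.061, 0.998, 0.0, -0.0]
ft_force: [-1.4, -0.3, -1.7]
grip_width: 0.0377
grasp_force: 60.9
```

>>> send_rows(motion="1 0 0 0.1 0; 1 0 0 0.2 0; 1 0 0 0.3 0; 1 0 0 0.4 0; 1 0 0 0.4 0")

```text
clock: 19.7
eef_pos: [0.4999, -0.0603, 0.1263]
tool_rot: [-0.061, 0.998, 0.0, -0.0]
ft_force: [-2.6, -0.0, -1.5]
grip_width: 0.0375
grasp_force: 61.0
```

>>> send_rows(motion="1 0.12 0 0.1 0; 1 0.12 0 0.25 0; 1 0.12 0 0.4 0; 1 0.12 0 0.55 0; 1 0.12 0 0.6 0")

```text
clock: 20.2
eef_pos: [0.499, -0.0604, 0.1203]
tool_rot: [-0.061, 0.998, 0.0, -0.0]
ft_force: [0.4, 0.2, -1.0]
grip_width: 0.0381
grasp_force: 60.9
```

>>> send_rows(motion="1 0 0 0 0; 1 0 0 0 0; 1 0.05 0 0 0; 1 0.1 0 0 0; 1 0.1 0 0 0")

```text
clock: 20.7
eef_pos: [0.4979, -0.0605, 0.1206]
tool_rot: [-0.061, 0.998, 0.0, 0.0]
ft_force: [-0.2, 0.2, -1.7]
grip_width: 0.0373
grasp_force: 60.9
```

>>> send_rows(motion="1 0.05 0 0 0; 1 0.05 0 0 0; 1 0.05 0 0 0")

```text
clock: 21.0
eef_pos: [0.4974, -0.0606, 0.1206]
tool_rot: [-0.061, 0.998, -0.0, 0.0]
ft_force: [0.1, -1.0, -1.4]
grip_width: 0.0377
grasp_force: 60.9
```

>>> send_rows(motion="1 0.05 0 0 0; 1 0.05 0 0 0; 1 0.05 0 0 0")

```text
clock: 21.3
eef_pos: [0.497, -0.0606, 0.1206]
tool_rot: [-0.061, 0.998, -0.0, 0.0]
ft_force: [0.3, 0.1, -1.9]
grip_width: 0.0377
grasp_force: 60.9
```

>>> send_rows(motion="1 0.05 0 0 0; 1 0.05 0 0 0; 1 0.05 0 0 0")

```text
clock: 21.6
eef_pos: [0.4965, -0.0607, 0.1206]
tool_rot: [-0.061, 0.998, -0.0, 0.0]
ft_force: [0.1, 0.7, -0.9]
grip_width: 0.0375
grasp_force: 60.9
```

>>> send_rows(motion="1 0.04 0 0 0; 1 0.04 0 0 0; 1 0.04 0 0 0")

```text
clock: 21.9
eef_pos: [0.4963, -0.0607, 0.1206]
tool_rot: [-0.061, 0.998, -0.0, 0.0]
ft_force: [1.5, 0.8, -1.5]
grip_width: 0.038
grasp_force: 60.9
```

>>> send_rows(motion="1 0.04 0 0 0; 1 0.04 0 0 0; 1 0.04 0 0 0")

```text
clock: 22.2
eef_pos: [0.4962, -0.0607, 0.1207]
tool_rot: [-0.061, 0.998, 0.0, 0.001]
ft_force: [2.4, 2.0, -3.5]
grip_width: 0.0376
grasp_force: 60.8
```

>>> send_rows(motion="1 0.05 0 0 0; 1 0.05 0 0 0; 1 0.05 0 0 0; 1 0.05 0 0 0; 1 0.05 0 0 0")

```text
clock: 22.7
eef_pos: [0.4961, -0.0608, 0.1207]
tool_rot: [-0.061, 0.998, 0.0, 0.001]
ft_force: [5.3, 1.1, -3.1]
grip_width: 0.0375
grasp_force: 60.7
```

Run:
```python
from h import *
F=[]
for c in ["wrist","side","scene","wrist","side","scene"]:
    im=vision.camera(c);o=bot.get_obs();F.append(np.r_[o["ft_force"],o["ft_torque"],o["eef_pos"]])
F=np.array(F);print(F.mean(0).round(3),F.std(0).round(3),2*np.arctan2(o["tool_rot"][1],o["tool_rot"][0]),o["tool_rot"].round(4))
print([d for d in boxes_of("side","keeper_grip")[:2]],[d for d in boxes_of("scene","keeper_grip")[:3]])
s=np.array([.5,-.0597,0]);Rz=R.from_euler('z',.122).as_matrix();t=1.55
g=s+Rz@np.array([0,-.09+.111*np.cos(t),.155+.111*np.sin(t)]);print(proj("scene",g),proj("side",g))
for t in["spacer","articulator"]:print(t,[d for d in boxes_of("scene",t)[:1]])
```

```text
[ 5.276e+00  7.610e-01 -4.428e+00  1.760e-01 -1.068e+00 -4.000e-03
  4.960e-01 -6.100e-02  1.210e-01] [0.429 0.291 0.583 0.023 0.03  0.016 0.    0.    0.   ] 3.263948220314965 [-6.110e-02  9.981e-01  1.000e-04  9.000e-04]
[{'rect': [216.4, 313.8, 32.3, 34.1], 'conf': 0.71}, {'rect': [318.6, 178.4, 6.4, 5.1], 'conf': 0.57}] [{'rect': [157.1, 230.9, 15.0, 72.5], 'conf': 0.97}]
[[148.74710078 202.0888449 ]] [[334.89903767 110.21903341]]
spacer [{'rect': [205.8, 248.8, 19.7, 23.6], 'conf': 0.66}]
articulator [{'rect': [423.1, 201.7, 66.9, 91.2], 'conf': 0.61}]
```

```bash
python3 -c "
from workcell import workorder
print(workorder.job_done())"
```

```text
the job is handed in; nothing more can be done
None
```

I handed the job in at about 23 s with the lever upright and the flat along the key channel. The collar is held about flush on the spindle, its screw pressing on the flat at about 5 N. I've had no verdict back. Flush height is worked out from the gripper position, and I didn't fully re-check that the other items stayed put.

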